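Shift the bubble-trap holder to the domed pump

TASK

On the pump console, the holder carrying the clear bubble trap is locked in its parking place at the end of its rail. Pull its black plunger knob up, slide the holder along the rail until it stands squarely in front of the pump with the tall metal dome, and let the plunger spring fully home into the rail hole there; then let go.

Things in the scene. Friction and masses are not known exactly. Their poses are not given: they have to be found in the camera images.
- knob (a point): centre of the black plunger knob on top of the grey carriage: an upright cylinder 28 mm across, 26 mm tall, that moves only up and down and with the carriage. Parked, 99 mm above the table. The carriage's flat top lies 35 mm below this centre; nothing beside the knob at its height; the bubble trap, 74 mm to the side away from the pumps, tops out 23 mm below it. Grip from above, any yaw.
- plunger (a joint): how far the plunger is pulled up, in m: 0 = fully home, 0.026 = upper stop. A spring resists with 5 N (home) to 9 N (stop). The 10 mm round-nosed pin enters the rail by 14 mm: it is clear of the rail above 0.014, and 0.020 is a good height for sliding. Let go, it springs down; between holes it rests on the rail at 0.014.
- carriage (a joint): how far the carriage has slid along the rail, in m: 0 = parked (start), 0.30 = other end; grows along the y axis of station. Slides with 1 to 2 N of friction and stays where left. Rail holes at 0, 0.1, 0.2 and 0.3: the parking hole, then one in front of each of three pumps.
- station (a point): middle of the rail hole in front of the domed pump (varies), on the rail's top, 50 mm above the table; knob centre when home here is 49 mm straight above. y axis: level along the rail, away from the parking end; z up; -x points to the pump (dome axis 97 mm off, top 145 mm above the table; other pumps have flat or bar tops). Hole 26 mm wide, tapering to 12: a pin let go within 8 mm centres itself.

How it is judged:
On the way, in this order (a step that is already met when the one before it is completed fails the run):
1. the plunger is pulled clear of the rail while the holder is still at its parking hole (value of joint plunger above 0.0125 m and value of joint carriage below 0.02 m), for 0.05 s.
2. the holder is brought along the rail to the hole in front of the domed pump (horizontal distance between knob and station below 0.015 m), for 0.05 s.
At the end, for the whole second after the job is handed in: The plunger is home (within 3 mm of its lower stop) in the rail hole in front of the domed pump (knob within 8 mm of straight above the hole), and the holder is at rest (horizontal distance between knob and station below 0.008 m and value of joint plunger below 0.003 m and velocity of joint carriage between -0.01 and 0.01 m/s); the robot touches nothing.
It also fails if it takes over 42 s, if anything falls off the work surface, if the arm or the gripper's body presses on something with over 40 N, if the wrist force passes 120 N, or if a joint passes its speed limit or range.

ROBOT

A 6-joint arm with a two-finger parallel gripper is mounted at the origin on the work surface. World frame = base frame: x ahead of the robot, y to its left, z up, the work surface at z = 0. Lengths are in m, angles in rad, forces in N, time in s.
With the tool pointing down it reaches from about 0.425 to 0.95 m from the base axis. Payload 3.5 kg.
Tool frame: the origin (TCP) lies midway between the tips of the shut fingers; the grasp point (between the pads) lies 19 mm behind it; z points along the fingers, y is the line along which they close (so a half turn about z gives the same grasp; the last joint's range is limited). The gripper opens to 85 mm and grips with 20 to 120 N. Pads are 22 mm wide; open, the fingers measure 114 mm over their backs; the gripper's body (76 mm by 85 mm) begins 54 mm behind the grasp point. The pads swing forward as they close: fully open they stand 13 mm farther back than shut.
Start: joints at [-1.276, 0.286, 1.577, -0, 1.279, -0.15], TCP at [0.29, -0.609, 0.231] pointing down, gripper open.
Joint ranges: [-2.77, 2.77], [-0.9, 2.22], [0.21, 2.48], [-1.53, 4.67], [0.24, 2.81], [-2.84, 2.84]. Speed limits (rad/s): [2.79, 2.79, 3.14, 3.14, 3.14, 3.14].

INTERFACE

Orientations are given as a unit quaternion [x, y, z, w].
In Python, from plant import ctrl gives the robot as it stands. The module is installed in compiled form; this text tells all that it offers.
- The arm moves only by the shell command python3 -m inch 'ROWS' [FORCE]. ROWS is JSON, a list of rows, each a list of 5 numbers: the closure, from 0 (fully open) to 1 (shut), then the shift along the tool's x, y, z in m, then the turn about the tool's z in degrees. A call has 1 to 5 rows; each row is the pose to reach, as a shift and turn from the pose commanded when the call began, along the tool's axes at that moment; what a row does not reach only later rows make up. A row lasts 1/12 s, in which the tool goes at most 41.7 mm and 7.16 degrees, less where a joint would pass 70% of its speed; a pose out of reach is approached as far as the arm can. A call with a gripper value outside its range is refused whole. The fingers move at their own pace and stop on an object; FORCE is the grip in N (left out, the last holds). Time passes only in rows, so rows that repeat a pose let the fingers close. It gives the time, the measured TCP pose, the force, the opening and the grip force at its end, in the units of the state.
- ctrl.get_state(): the state, without advancing time (a new reading comes with each control period).
- ctrl.read_camera(name): name is "scene" or "top" or "wrist"; returns a dict with "pixels" (480x640x3 uint8, red, green, blue), "depth" (480x640 float32, m along the optical axis (not along the pixel's ray), 0 where there is no reading), "fx", "fy", "cx", "cy" (pixels), "xyz" and "rotation" of the camera in the world; the wrist camera has in their place "mount" (4x4, takes a point from camera to tool coordinates, whose origin is the TCP and whose axes are the flange's). Camera axes: x right, y down, z forward; pixel columns grow to the right and rows downward; lengths in m; the calibration is good to about 2 mm. A picture is of the moment at which its call begins: read the wrist's pose just before it.
- ctrl.sign_off(): hands the job in; it is judged then, once.
Trained networks look in a picture, given as the dict that the camera call returned (one of the last four; its "shot" number tells which), for a name from the list of things; names that differ only in an ending like _2 or _b are one class to them, and where a whole thing is asked for, a point or a joint stands for the part that bears it (a point fixed in the world has none). Each returns a list of dicts, best first, with "score" (0 to 1); they miss things now and then, are a little off and sometimes report something else, mostly with a low value. They report only what shows in the picture. A call takes as long as a camera call.
- ctrl.spot_in(query, picture): "at" ([column, row] in pixels, amid what is visible of it).
- ctrl.tip_of(query, picture): "at" ([column, row] in pixels: a listed point, or the origin of a listed thing).
The state is a dict: "time": time; "qpos": joint angles; "dq": joint speeds; "joint_efforts": joint torques, N m; "eef_pos": TCP position; "tcp_rot": TCP orientation; "contact_force": force on the tool from outside, world axes, zero at the start; "wrist_torque": the same for the moment, N m; "opening": opening from 0.0 (shut) to 1.0 (fully open); "finger_force": force on a finger pad.
Only numpy, scipy, OpenCV 4.12 (cv2) and the standard library are available. Lean on these libraries where they do the work, as an engineer would, in place of code of your own. Each camera call takes 0.05 s, during which the arm holds its last target. There are 200 camera calls.

## Working session

There is one attempt and no reset: what is moved stays moved. The work goes in short steps, Python scripts to look and compute and a shell command to move; the robot and the scene stay as the last step left them, time stands still between calls to the robot, and variables do not carry over. Pictures are saved under pics/ and viewed, at most 10 in all, crops included, and the job is handed in when it is done.

```bash
mkdir -p pics; cat > h.py <<'E'
import numpy as np, cv2
from plant import ctrl
from scipy.spatial.transform import Rotation as R
def shot(name, save=None):
    s=ctrl.get_state(); p=ctrl.read_camera(name)
    if 'mount' in p:
        T=np.eye(4); T[:3,:3]=R.from_quat(s['tcp_rot']).as_matrix(); T[:3,3]=s['eef_pos']
        p['T']=T@np.array(p['mount'])
    else:
        T=np.eye(4); r=np.array(p['rotation'])
        T[:3,:3]=r if r.shape==(3,3) else R.from_quat(r).as_matrix(); T[:3,3]=p['xyz']; p['T']=T
    if save: cv2.imwrite('pics/'+save,cv2.cvtColor(p['pixels'],cv2.COLOR_RGB2BGR))
    return p
def ray(p,at):
    d=p['T'][:3,:3]@np.array([(at[0]-p['cx'])/p['fx'],(at[1]-p['cy'])/p['fy'],1]); return p['T'][:3,3],d
def atz(p,at,z):
    o,d=ray(p,at); return o+d*(z-o[2])/d[2]
def atdepth(p,at):
    o,d=ray(p,at); return o+d*float(p['depth'][int(round(at[1])),int(round(at[0]))])
E
python3 - <<'E'
from h import *
np.set_printoptions(precision=4,suppress=True)
print(ctrl.get_state())
for n in('scene','top'):
    p=shot(n,n+'1.png'); print(n,p['T'][:3,3])
    for q,z in(('knob',.099),('station',.05)):
        for r in ctrl.tip_of(q,p)[:3]: print(q,r,atz(p,r['at'],z),atdepth(p,r['at']))
E
```

```text
{'time': 0.0, 'qpos': array([-1.276 ,  0.2872,  1.5782,  0.    ,  1.2786, -0.15  ]), 'dq': array([-0.001 ,  0.0003,  0.0016, -0.0017, -0.0028,  0.0011]), 'joint_efforts': array([  0.0002, -40.5974, -29.2628,  -0.0001,   0.0057,   0.    ]), 'eef_pos': array([ 0.2903, -0.6087,  0.2299]), 'tcp_rot': array([ 0.9754,  0.2206, -0.0001, -0.0012]), 'contact_force': array([ 0.0876, -0.3426, -0.6231]), 'wrist_torque': array([ 0.0393, -0.0361, -0.0062]), 'finger_force': 0.0, 'opening': 0.9995179823947108}
scene [ 0.9139 -0.1724  0.6304]
knob {'at': [202.8, 276.6], 'score': 0.73} [ 0.5752 -0.1751  0.099 ] [ 0.5843 -0.175   0.1134]
top [ 0.5576 -0.0066  0.7366]
knob {'at': [445.9, 241.3], 'score': 0.77} [ 0.5771 -0.1795  0.099 ] [ 0.5768 -0.1766  0.1098]
```

View pics/scene1.png

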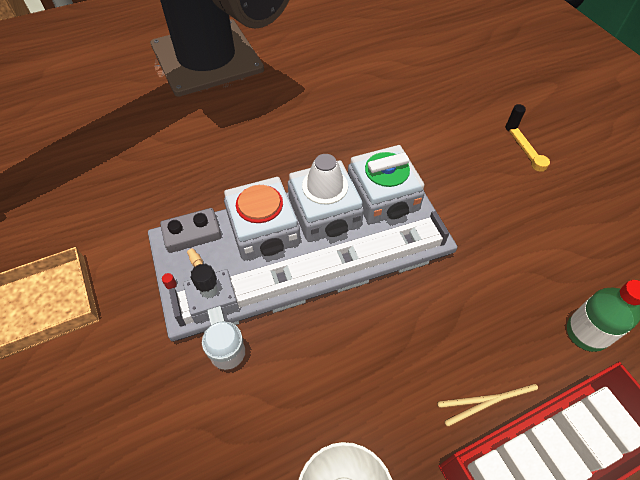

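View pics/top1.png

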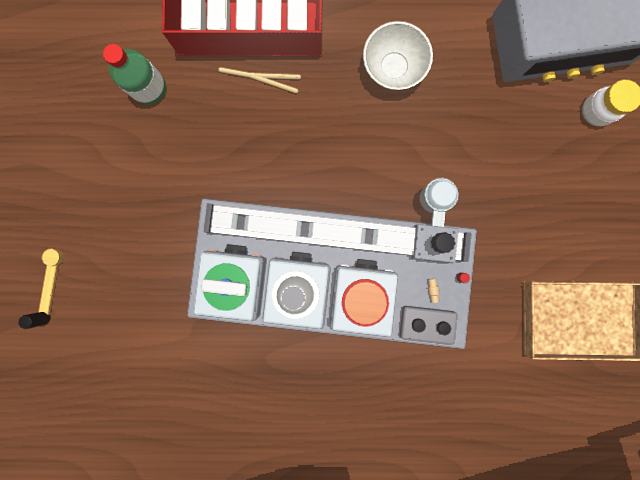

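The scene picture shows the knob at (203,277), the dome on the middle pump (325,165), and the hole in front of it at (347,256). In the top picture the knob is at (443,242), the dome at (295,293), and the holes at (370,236), (305,229) and (240,222). The target is therefore carriage 0.2.

```bash
python3 - <<'E'
from h import *
np.set_printoptions(precision=4,suppress=True)
p=shot('top'); H=[atz(p,a,.05) for a in((370,236),(305,229),(240,222))]; print(H)
q=shot('scene'); print('scene hole',atz(q,(347,256),.05))
u=H[2]-H[0]; u/=np.linalg.norm(u); print('u',u,'pred knob',H[1]-.2*u)
k=atdepth(p,(443,241)); print('knob top',k, 'dome', atz(p,(295,293),.145))
s=ctrl.get_state(); M=R.from_quat(s['tcp_rot']).as_matrix(); print(M)
K=np.array([.576,-.177,.25]); print('shift to knob above',M.T@(K-s['eef_pos']))
a=M.T@u; print('u in tool',a,'turn to align tool y deg',np.degrees(np.arctan2(-a[0],a[1])))
E
```

```text
[array([ 0.5861, -0.0769,  0.05  ]), array([0.5964, 0.0227, 0.05  ]), array([0.6066, 0.1225, 0.05  ])]
scene hole [0.601  0.0223 0.05  ]
u [0.1023 0.9948 0.    ] pred knob [ 0.5759 -0.1763  0.05  ]
knob top [ 0.5576 -0.0066  0.7366] dome [0.5068 0.0312 0.145 ]
[[ 0.9027  0.4303 -0.0001]
 [ 0.4303 -0.9027  0.0003]
 [ 0.0001 -0.0003 -1.    ]]
shift to knob above [ 0.4437 -0.2673 -0.0188]
u in tool [ 0.5204 -0.8539  0.0003] turn to align tool y deg -148.64183177223666
```

```bash
python3 -m inch '[[0,0.035,-0.021,0,0],[0,0.07,-0.042,0,0],[0,0.105,-0.063,0,0],[0,0.14,-0.084,0,0],[0,0.175,-0.105,0,0]]' 40
python3 -m inch '[[0,0.035,-0.021,0,0],[0,0.07,-0.042,0,0],[0,0.105,-0.063,0,0],[0,0.14,-0.084,0,0],[0,0.175,-0.105,0,0]]'
python3 -m inch '[[0,0.035,-0.021,0,6.5],[0,0.07,-0.042,0,13],[0,0.094,-0.057,0,19.5],[0,0.094,-0.057,0,26],[0,0.094,-0.057,0,31.4]]'
python3 -m inch '[[0,0,0,0,0],[0,0,0,0,0]]'
python3 - <<'E'
from h import *
np.set_printoptions(precision=4,suppress=True)
p=shot('wrist','wrist1.png'); s=ctrl.get_state()
M=R.from_quat(s['tcp_rot']).as_matrix(); print(s['time'],s['eef_pos'],s['qpos'])
for r in ctrl.tip_of('knob',p)[:2]: print(r,atz(p,r['at'],.099))
for r in ctrl.spot_in('knob',p)[:2]: print(r,atz(p,r['at'],.105),atdepth(p,r['at']))
print('u tool',M.T@[.1023,.9948,0])
E
```

```text
time: 0.82
eef_pos: [0.4039, -0.4376, 0.2314]
tcp_rot: [0.975, 0.22, 0.0, 0.0]
contact_force: [1.2, -0.7, -0.3]
opening: 0.999
finger_force: 0.0
time: 1.23
eef_pos: [0.5169, -0.2673, 0.2317]
tcp_rot: [0.975, 0.221, 0.0, 0.0]
contact_force: [0.6, 0.1, -0.3]
opening: 0.997
finger_force: 0.0
time: 1.65
eef_pos: [0.5773, -0.1751, 0.2314]
tcp_rot: [0.999, -0.052, 0.0, 0.0]
contact_force: [-0.4, -0.8, -0.1]
opening: 0.996
finger_force: 0.0
time: 1.82
eef_pos: [0.5764, -0.1771, 0.2314]
tcp_rot: [0.999, -0.05, 0.0, 0.0]
contact_force: [-0.1, -0.4, -0.0]
opening: 0.998
finger_force: 0.0
1.8667 [ 0.5763 -0.1774  0.2314] [-0.4667  0.1295  1.7599  0.      1.2521  1.2053]
{'at': [311.8, 222.0], 'score': 0.71} [ 0.5773 -0.1746  0.099 ]
{'at': [313.2, 225.6], 'score': 0.94} [ 0.5758 -0.1755  0.105 ] [ 0.5776 -0.1758  0.1121]
u tool [ 0.0013 -1.     -0.    ]
```

View pics/wrist1.png

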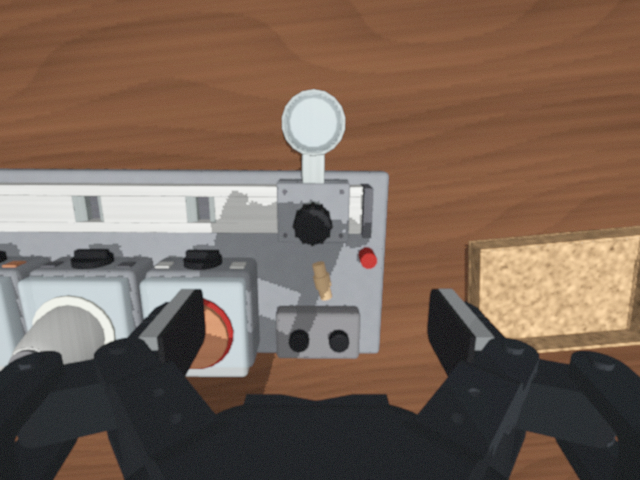

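The wrist picture shows the knob at (313,224), on the grip line, with no obstacle under either finger near it. I'll descend and grip.

```bash
python3 -m inch '[[0,0,-0.0015,0.035,0],[0,0.001,-0.0015,0.07,0],[0,0.001,-0.0015,0.105,0],[0,0.001,-0.0015,0.135,0],[0,0.001,-0.0015,0.152,0]]' 60
python3 -m inch '[[0,0,0,0,0],[0.3,0,0,0,0],[0.5,0,0,0,0],[0.8,0,0,0,0],[0.8,0,0,0,0]]' 60
python3 -m inch '[[1,0,0,0,0],[1,0,0,0,0],[1,0,0,0,0],[1,0,0,0,0],[1,0,0,0,0]]' 60
```

```text
time: 2.38
eef_pos: [0.575, -0.1752, 0.075]
tcp_rot: [0.999, -0.052, -0.003, -0.001]
contact_force: [-0.9, -0.1, 0.3]
opening: 1.0
finger_force: 0.0
time: 2.8
eef_pos: [0.5789, -0.1766, 0.0817]
tcp_rot: [0.999, -0.052, 0.002, 0.001]
contact_force: [-0.1, -0.4, 0.2]
opening: 0.451
finger_force: 0.0
time: 3.22
eef_pos: [0.5787, -0.1758, 0.0815]
tcp_rot: [0.999, -0.052, 0.001, 0.0]
contact_force: [-0.5, 2.4, 5.9]
opening: 0.309
finger_force: 58.7
```

```bash
python3 -m inch '[[1,0,0,-0.005,0],[1,0,0,-0.01,0],[1,0,0,-0.015,0],[1,0,0,-0.02,0],[1,0,0,-0.02,0]]'
python3 -m inch '[[1,0,0,0,0],[1,0,0,0,0]]'
python3 - <<'E'
from h import *
p=shot('scene'); r=ctrl.tip_of('knob',p); print(r[:2])
s=ctrl.get_state(); print(s['eef_pos'],s['contact_force'],s['opening'])
p=shot('scene','scene2.png')
cv2.imwrite('pics/s2c.png',cv2.resize(cv2.cvtColor(p['pixels'][200:380,120:360],cv2.COLOR_RGB2BGR),None,fx=3,fy=3))
E
```

```text
time: 3.63
eef_pos: [0.5784, -0.1758, 0.0993]
tcp_rot: [0.999, -0.052, 0.002, 0.0]
contact_force: [6.4, -0.0, -6.8]
opening: 0.311
finger_force: 59.4
time: 3.8
eef_pos: [0.5784, -0.1758, 0.0985]
tcp_rot: [0.999, -0.052, 0.002, 0.0]
contact_force: [6.5, 0.1, -6.7]
opening: 0.307
finger_force: 59.4
[{'at': [200.5, 268.8], 'score': 0.94}]
[ 0.57841268 -0.17574867  0.09839785] [ 6.81073173  0.75155692 -7.23982569] 0.3040405031929285
```

View pics/s2c.png

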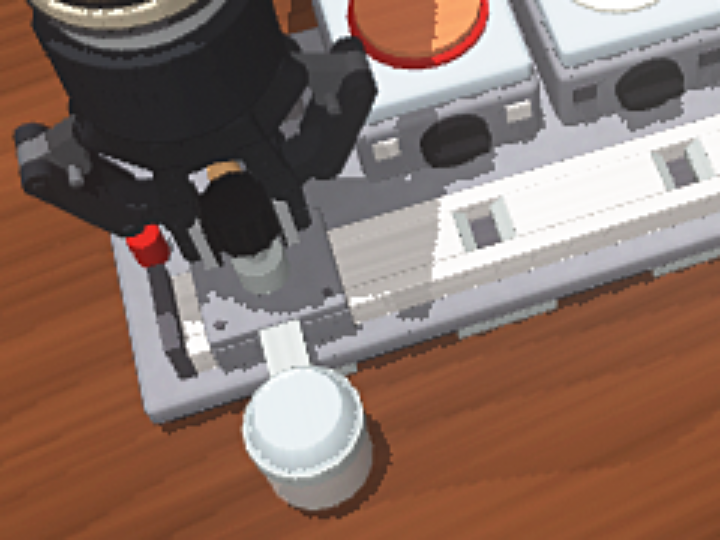

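The plunger is up about 17 mm: its stem shows at crop (262,270) and the wrist feels the 7 N spring force. I'll raise it 3 mm more and slide.

```bash
python3 -m inch '[[1,0.001,0,-0.003,0],[1,0.001,-0.005,-0.003,0],[1,0.001,-0.015,-0.003,0],[1,0.001,-0.027,-0.003,0],[1,0.001,-0.04,-0.003,0]]'
python3 -m inch '[[1,0,0,0,0]]'
python3 - <<'E'
from h import *
s=ctrl.get_state();print(s['eef_pos'],s['contact_force'])
p=shot('scene'); print([(r['at'],atz(p,r['at'],.119)) for r in ctrl.tip_of('knob',p)[:1]])
E
```

```text
time: 4.37
eef_pos: [0.5827, -0.1363, 0.1014]
tcp_rot: [0.999, -0.052, 0.0, 0.001]
contact_force: [4.3, -2.3, -7.0]
opening: 0.308
finger_force: 59.6
time: 4.45
eef_pos: [0.583, -0.1338, 0.1013]
tcp_rot: [0.999, -0.051, 0.001, -0.001]
contact_force: [6.0, 0.7, -8.3]
opening: 0.31
finger_force: 59.7
[ 0.5829504  -0.13379593  0.1012739 ] [ 5.95179383  0.68510328 -8.3422785 ]
[([231.2, 258.2], array([ 0.57779956, -0.13431178,  0.119     ]))]
```

```bash
python3 -m inch '[[1,0,-0.012,0,0],[1,0.001,-0.03,0,0],[1,0.001,-0.048,0,0],[1,0.001,-0.066,0,0],[1,0.001,-0.08,0,0]]'
python3 -m inch '[[1,0,-0.015,0,0],[1,0,-0.035,0,0],[1,0,-0.055,0,0],[1,0,-0.07,0,0],[1,0,-0.077,0,0]]'
python3 -m inch '[[1,0,0,0,0],[1,0,0,0,0]]'
python3 - <<'E'
from h import *
s=ctrl.get_state();print(s['eef_pos'],s['contact_force'])
for n in('scene','top'):
  p=shot(n,n+'3.png'); print([(r['at'],atz(p,r['at'],.119)) for r in ctrl.tip_of('knob',p)[:1]])
p=shot('wrist','wrist3.png')
E
```

```text
time: 4.97
eef_pos: [0.5913, -0.0557, 0.1011]
tcp_rot: [0.999, -0.051, -0.0, 0.0]
contact_force: [3.4, -2.4, -7.8]
opening: 0.31
finger_force: 60.0
time: 5.38
eef_pos: [0.5996, 0.0216, 0.1016]
tcp_rot: [0.999, -0.051, -0.0, 0.0]
contact_force: [3.7, -2.5, -8.4]
opening: 0.31
finger_force: 60.0
time: 5.55
eef_pos: [0.5995, 0.0204, 0.1018]
tcp_rot: [0.999, -0.051, -0.0, -0.0]
contact_force: [3.9, 0.4, -7.9]
opening: 0.312
finger_force: 60.0
[0.59948269 0.0203707  0.10184653] [ 3.89204104  0.35373921 -7.87853614]
[([345.8, 224.5], array([0.59368888, 0.02050575, 0.119     ]))]
[]
```

View pics/scene3.png

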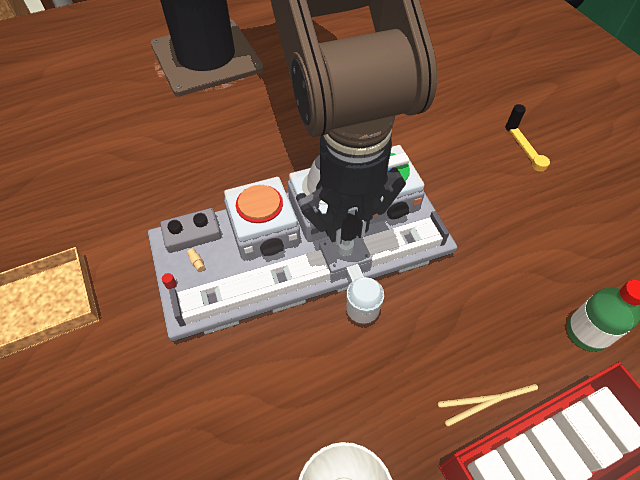

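The holder stands in front of the domed pump, with its stem at (347,245) over the middle hole. Displacement is 0.197 m. I'll nudge 2 mm, lower the plunger and release.

```bash
python3 -m inch '[[1,0,-0.002,0,0],[1,0,-0.002,0.004,0],[1,0,-0.002,0.009,0],[1,0,-0.002,0.014,0],[1,0,-0.002,0.019,0]]'
python3 -m inch '[[0.9,0,0,0,0],[0.4,0,0,0,0],[0,0,0,0,0],[0,0,0,0,0],[0,0,0,0,0]]' 20
python3 -m inch '[[0,0,0,0,0],[0,0,0,-0.02,0],[0,0,0,-0.05,0],[0,0,0,-0.085,0],[0,0,0,-0.12,0]]'
python3 -m inch '[[0,0,0,0,0],[0,0,0,0,0]]'
python3 - <<'E'
from h import *
s=ctrl.get_state();print(s['eef_pos'],s['contact_force'])
for n in('scene','wrist'):
  p=shot(n,n+'4.png')
  for r in ctrl.tip_of('knob',p)[:1]: print(n,r,atz(p,r['at'],.099))
  for r in ctrl.spot_in('knob',p)[:1]: print(n,r,atdepth(p,r['at']))
E
```

```text
time: 6.22
eef_pos: [0.5998, 0.0227, 0.083]
tcp_rot: [0.999, -0.052, -0.0, -0.001]
contact_force: [1.1, 3.1, -4.3]
opening: 0.301
finger_force: 60.5
time: 6.63
eef_pos: [0.6009, 0.0215, 0.0847]
tcp_rot: [0.999, -0.052, 0.001, 0.0]
contact_force: [0.1, -0.2, -0.7]
opening: 0.861
finger_force: 0.0
time: 7.05
eef_pos: [0.5994, 0.0218, 0.2043]
tcp_rot: [0.999, -0.052, -0.001, 0.0]
contact_force: [-0.2, 1.0, 0.9]
opening: 0.998
finger_force: 0.0
time: 7.22
eef_pos: [0.6019, 0.0215, 0.2074]
tcp_rot: [0.999, -0.052, 0.004, 0.0]
contact_force: [-0.1, 0.2, -0.5]
opening: 0.997
finger_force: 0.0
[0.60192411 0.02154917 0.20742304] [-0.08433864  0.19536376 -0.50484892]
scene {'at': [348.6, 231.8], 'score': 0.59} [0.59373804 0.02583938 0.099     ]
scene {'at': [348.7, 234.3], 'score': 0.57} [0.60514717 0.01927911 0.11187795]
wrist {'at': [313.5, 237.1], 'score': 0.68} [0.59584149 0.02340908 0.099     ]
wrist {'at': [313.3, 233.9], 'score': 0.88} [0.60199976 0.02280027 0.11321797]
```

View pics/wrist4.png

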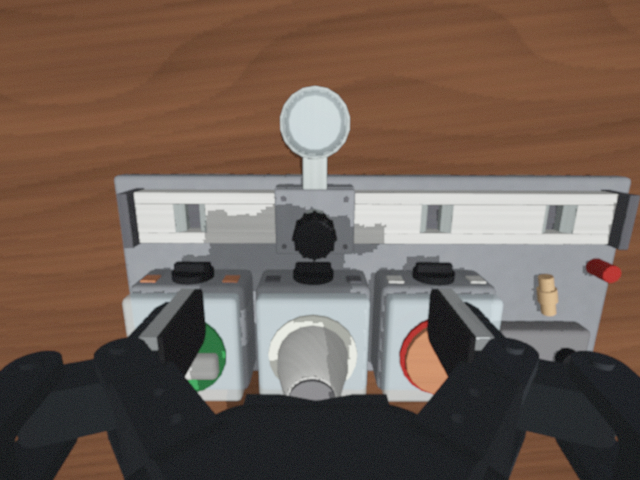

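View pics/scene4.png

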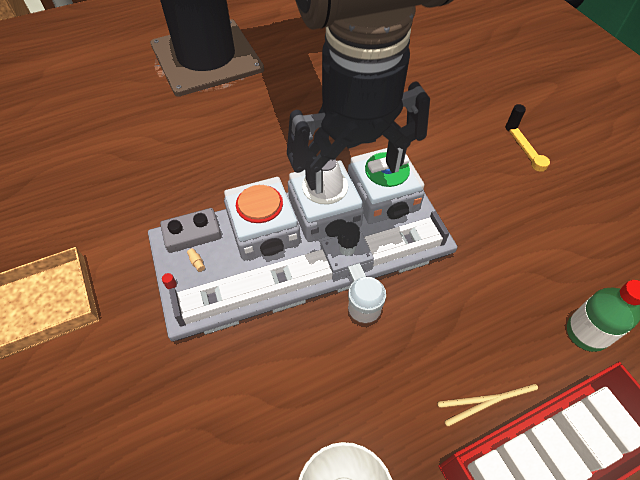

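The knob stands at (314,236) in the wrist view, square in front of the domed pump. Its top is at 0.112–0.113 m, which is the fully-home height, and the gripper is clear of everything. I'll hand it in.

```bash
python3 -c "from plant import ctrl; print(ctrl.sign_off())"
```

```text
the job is handed in; nothing more can be done
None
```

The holder now stands in front of the domed pump, with its plunger measured fully home and the gripper clear; the job is handed in, but no verdict came back.

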